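# Put the last glue stick away and close the art box

### The arm

A 7-joint arm with a two-finger parallel gripper is mounted at the origin on the work surface. World frame = base frame: x ahead of the robot, y to its left, z up, the work surface at z = 0. Lengths are in mm, angles in rad, forces in N, time in s.
With the tool pointing down it reaches from about 400 to 875 mm from the base axis. Payload 4.4 kg.
Tool frame: the origin (TCP) lies midway between the tips of the shut fingers; the grasp point (between the pads) lies 19 mm behind it; z points along the fingers, y is the line along which they close (so a half turn about z gives the same grasp; the last joint's range is limited). The gripper opens to 85 mm and grips with 20 to 120 N. Pads are 22 mm wide; open, the fingers measure 114 mm over their backs; the gripper's body (76 mm by 85 mm) begins 54 mm behind the grasp point. The pads swing forward as they close: fully open they stand 13 mm farther back than shut.
Start: joints at [1.21, 0.628, 0.038, 1.517, -0.027, 0.996, -0.02], TCP at [188.884, -621.965, 231.313] pointing down, gripper open.
Joint ranges: [-3.06, 3.06], [-0.37, 2.12], [-1.25, 1.32], [0.18, 2.47], [-1.1, 4.24], [0.23, 1.98], [-2.94, 2.94]. Speed limits (rad/s): [2.57, 2.57, 3.14, 3.14, 3.14, 3.14, 3.14].

### API

Orientations are given as [roll, pitch, yaw] about the fixed x, y, z axes, in that order (R = Rz(yaw) Ry(pitch) Rx(roll)).
In Python, from cell import ctrl gives the robot as it stands.
- The arm moves only by the shell command python3 -m crank 'ROWS' [OPENING]. ROWS is JSON, a list that holds one entry, the list of rows, each a list of 4 numbers: the shift along the tool's x, y, z normalised to -1 to 1, where 1 is 2.5 cm, then the turn about the tool's z normalised to -1 to 1, where 1 is 0.08 rad. In form: [[[dx, dy, dz, turn], ...]]. A call has 1 to 12 rows; each row shifts and turns the commanded pose from where the row before left it, along the tool's axes as they then stand; what a row does not reach is not made up. A row lasts 1/12 s, in which the tool goes at most 41.7 mm and 7.16 degrees, less where a joint would pass 70% of its speed; a pose out of reach is approached as far as the arm can. A call with a number of a shift or a turn outside -1 to 1 is refused whole. A call with a gripper value outside its range is refused whole. OPENING is the closure, from -1 (fully open) to 1 (shut), set as the call begins (- or left out, the last holds). The fingers move at their own pace and stop on an object; the grip force is fixed at half the most. Time passes only in rows, so rows that do not move let the fingers close. It gives the time, the measured TCP pose, the force, the opening and the grip force at its end, in the units of the state.
- ctrl.read_state(): the state, without advancing time (a new reading comes with each control period).
- ctrl.get_image(name): name is "scene" or "top" or "wrist"; returns a dict with "img" (480x640x3 uint8, red, green, blue), "intrinsics" (3x3 intrinsics, pixels), "extrinsics" (4x4, takes a point from camera to world coordinates). Camera axes: x right, y up, looking along -z (the intrinsics and any distortion apply to the point x, -y, -z); pixel columns grow to the right and rows downward; lengths in mm; the calibration is good to about 2 mm. A picture is of the moment at which its call begins. There is no depth.
- ctrl.finish_job(): hands the job in; it is judged then, once.
Trained networks look in the newest picture that a camera, given by its name, has taken for a name from the list of things; names that differ only in an ending like _2 or _b are one class to them, and where a whole thing is asked for, a point or a joint stands for the part that bears it (a point fixed in the world has none). Each returns a list of dicts, best first, with "confidence" (0 to 1); they miss things now and then, are a little off and sometimes report something else, mostly with a low value. They report only what shows in the picture. A call takes as long as a camera call. They do not tell look-alikes from the thing itself.
- ctrl.find_in(camera, target): "position" ([row, column] in pixels, amid what is visible of it).
- ctrl.trace(camera, target): "mask" (480x640 bool, what is visible of it) and "position" ([row, column] in pixels, amid what is visible of it).
- ctrl.place_of(camera, target): "position" ([row, column] in pixels: a listed point, or the origin of a listed thing).
The state is a dict: "clock": time; "qpos": joint angles; "qd": joint speeds; "tau": joint torques, N m; "eef_pos": TCP position; "tool_rot": TCP orientation; "force": force on the tool from outside, world axes, zero at the start; "torque": the same for the moment, N m; "width": finger opening in mm; "gripper_force": force on a finger pad.
Only numpy, scipy, OpenCV 4.12 (cv2) and the standard library are available. Lean on these libraries where they do the work, as an engineer would, in place of code of your own. Each camera call takes 0.05 s, during which the arm holds its last target. There are 200 camera calls.

### The job

Put the glue stick that was left out on the table away in the wooden art box: lay it gently, not dropped, on top of the row of four, lengthwise like them, in the gap between the two middle ones. Then slide the box's cover fully closed over the compartment. Leave the row of sticks in place and the other things on the table where they are.

Things in the scene. Friction and masses are not known exactly. Their poses are not given: they have to be found in the camera images.
- spare: the glue stick left out on the table, lying on its side; glue stick: plain white cylinder with a grey cap at its +x end, 28 mm diameter, 92 mm long; origin at its centre, x along its axis
- row1: one of the row of four in the box, number 1 counting along the box's +y (centre 26 mm below point gap); glue stick: plain white cylinder with a grey cap at its +x end, 28 mm diameter, 92 mm long; origin at its centre, x along its axis
- row2: one of the row of four in the box, number 2 counting along the box's +y (centre 26 mm below point gap); glue stick: plain white cylinder with a grey cap at its +x end, 28 mm diameter, 92 mm long; origin at its centre, x along its axis
- row3: one of the row of four in the box, number 3 counting along the box's +y (centre 26 mm below point gap); glue stick: plain white cylinder with a grey cap at its +x end, 28 mm diameter, 92 mm long; origin at its centre, x along its axis
- row4: one of the row of four in the box, number 4 counting along the box's +y (centre 26 mm below point gap); glue stick: plain white cylinder with a grey cap at its +x end, 28 mm diameter, 92 mm long; origin at its centre, x along its axis
- box: fixed wooden box, 122 (x) by 294 (y) mm, 78 high over its rails; origin underneath, x midway between the side walls. -y end: open compartment, inside 110 (x) by 114 (y, -139 to -25) mm, floor 6 mm up, walls 66 high, four glue sticks side by side on its floor, axes along box x, filling it along y, tops 34 mm above the table. +y end: closed deck where the open cover parks
- gap (a point): point in the box, axes as the box's: where the centre of a fifth stick lies when it rests in the gap between the two middle sticks (rows 2 and 3), its axis along x. It is at box (0, -82, 44) mm
- lid (a joint): flat plywood cover, 112 (x) by 130 (y) mm, 6 thick, top face 72 mm above the table, captured in the box rails; slides along box y. 0 = fully closed over the compartment (at the -y end stop), 0.160 m = fully open over the deck (+y); friction 1.5 N. It clears a stick resting in the gap by 8 mm; parked open it leaves the middle gap free
- lid_handle (a point): centre of the upright wooden grip bar on the middle of the cover: 60 mm along box x, 14 thick along y, 26 high (from 72 to 98 mm above the table; this point at 85). Moves with the cover; at closed it is at box y = -80 mm
- tub_a: small paint tub with white screw lid, 38 mm across, 38 mm high, bystander; origin under its centre
- tub_b: another such paint tub, nearer the robot, bystander; origin under its centre
- cup_a: empty clear plastic cup, 72 mm across, 85 mm high, bystander; origin under its centre
- cup_b: another such cup, bystander; origin under its centre
- brush: slim artist's paint brush lying on the table, 190 mm long, 12 mm wide, bystander; origin on its underside, x along it
- palette: flat white plastic palette, about 150 x 330 mm, 8 mm thick, bystander; origin under its centre
Things that resemble listed ones, but are neither listed nor needed, are in the scene too. Leave any orange look-alike of the spare alone.

How it is judged (in metres and radians):
On the way, in this order (a step that is already met when the one before it is completed fails the run):
1. the stick is lowered into the middle gap while still held (centre no more than 9 mm above its resting height) (y of spare in the frame of gap between -0.009 and 0.009 m and x of spare in the frame of gap between -0.016 and 0.016 m and angle between the x axis of spare and the x axis of gap, either way round below 0.2 rad and z of spare in the frame of gap between -0.006 and 0.009 m and value of joint lid above 0.08 m and contact force between spare and the fingers above 0.3 N), for 0.05 s.
2. the stick rests in the middle gap, let go, with the cover still open (y of spare in the frame of gap between -0.009 and 0.009 m and x of spare in the frame of gap between -0.016 and 0.016 m and angle between the x axis of spare and the x axis of gap, either way round below 0.2 rad and z of spare in the frame of gap between -0.006 and 0.004 m and z of each of row1, row2, row3, row4 in the frame of gap below -0.019 m and contact force between spare and the fingers below 0.1 N and value of joint lid above 0.08 m), for 0.2 s.
At the end, for the whole second after the job is handed in: Cover closed to within 4 mm and still; fifth stick released, at rest in the middle gap: within 9 mm across the row, 16 mm along it, -6 to +4 mm of its resting height, 0.2 rad of the box's x; the four row sticks still on the floor (centres 19 mm or more below site gap) (value of joint lid below 0.004 m and y of spare in the frame of gap between -0.009 and 0.009 m and x of spare in the frame of gap between -0.016 and 0.016 m and angle between the x axis of spare and the x axis of gap, either way round below 0.2 rad and z of spare in the frame of gap between -0.006 and 0.004 m and z of each of row1, row2, row3, row4 in the frame of gap below -0.019 m and contact force between spare and the fingers below 0.1 N and linear speed of spare below 0.02 m/s and velocity of joint lid below 0.01 m/s); the robot touches nothing.
It fails at once if another thing on the table is moved by more than 40 mm (distance of any of tub_a, tub_b, cup_a, cup_b, brush, palette from where it was at the start of the episode above 0.04 m).
It also fails if it takes over 54 s, if anything falls off the work surface, if the arm or the gripper's body presses on something with over 40 N, if the wrist force passes 120 N, or if a joint passes its speed limit or range.

## Working session

There is one attempt and no reset: what is moved stays moved. The work goes in short steps, Python scripts to look and compute and a shell command to move; the robot and the scene stay as the last step left them, time stands still between calls to the robot, and variables do not carry over. Pictures are saved under pics/ and viewed, at most 10 in all, crops included, and the job is handed in when it is done.

```bash
mkdir -p pics; cat > h.py <<'E'
import numpy as np, cv2
from cell import ctrl
def snap(n,f=None):
    d=ctrl.get_image(n)
    if f: cv2.imwrite('pics/'+f,d['img'][:,:,::-1])
    return d
def ray(d,px):
    K=np.array(d['intrinsics']);E=np.array(d['extrinsics'])
    v=np.linalg.inv(K)@[px[1],px[0],1.0]
    return E[:3,3],E[:3,:3]@[v[0],-v[1],-v[2]]
def onz(d,px,z):
    o,v=ray(d,px);return o+v*(z-o[2])/v[2]
def proj(d,p):
    K=np.array(d['intrinsics']);E=np.array(d['extrinsics'])
    c=E[:3,:3].T@(np.asarray(p,float)-E[:3,3]);q=K@[c[0],-c[1],-c[2]];return (q[:2]/q[2])[::-1]
def tri(L):
    A=np.zeros((3,3));b=np.zeros(3)
    for d,px in L:
        o,v=ray(d,px);v=v/np.linalg.norm(v);P=np.eye(3)-np.outer(v,v);A+=P;b+=P@o
    return np.linalg.solve(A,b)
E
python3 - <<'E'
from h import *
import numpy as np
np.set_printoptions(precision=1,suppress=True)
D={}
for c in ['scene','top']:
    D[c]=snap(c,c+'.png')
    for t in ['spare','gap','lid_handle','box','tub_a','cup_a','brush','palette']:
        r=ctrl.place_of(c,t)
        print(c,t,[(np.round(a['position'],1).tolist(),round(a['confidence'],2)) for a in r[:6]])
    print(D[c]['extrinsics'])
s=ctrl.read_state();print(s['clock'],s['eef_pos'],s['tool_rot'],s['width'])
E
```

```text
scene spare [([230.4, 140.1], 0.88), ([251.4, 172.7], 0.63)]
scene gap [([247.7, 290.9], 0.59), ([335.1, 272.3], 0.57)]
scene lid_handle [([229.9, 343.0], 0.86), ([249.0, 286.9], 0.63)]
scene box [([255.6, 324.1], 0.93)]
scene tub_a [([224.2, 239.0], 0.81), ([334.6, 206.0], 0.79), ([329.8, 347.2], 0.71)]
scene cup_a [([333.1, 344.2], 0.86), ([334.0, 274.8], 0.84), ([249.4, 174.6], 0.22)]
scene brush [([347.4, 137.3], 0.86)]
scene palette [([220.2, 459.1], 0.96), ([249.1, 270.3], 0.71)]
[[   0.2   -0.6    0.7 1475.8]
 [   1.     0.1   -0.2  -80.2]
 [   0.     0.8    0.6  863.2]
 [   0.     0.     0.     1. ]]
top spare [([290.5, 460.4], 0.93), ([329.9, 500.2], 0.82)]
top gap [([267.8, 347.6], 0.8)]
top lid_handle [([253.5, 296.7], 0.77)]
top box [([261.4, 318.8], 0.91)]
top tub_a [([324.4, 400.1], 0.67), ([185.3, 430.9], 0.6)]
top cup_a [([167.6, 378.0], 0.97), ([162.4, 313.1], 0.95)]
top brush [([182.7, 489.3], 0.56)]
top palette [([291.1, 159.1], 0.56)]
[[  -0.     1.    -0.1  454.3]
 [  -1.    -0.    -0.    96.2]
 [  -0.     0.1    1.  1401.2]
 [   0.     0.     0.     1. ]]
0.9 [ 188.9 -622.   231.3] [ 3.1 -0.   0.3] 85.57466290540886
```

View pics/scene.png

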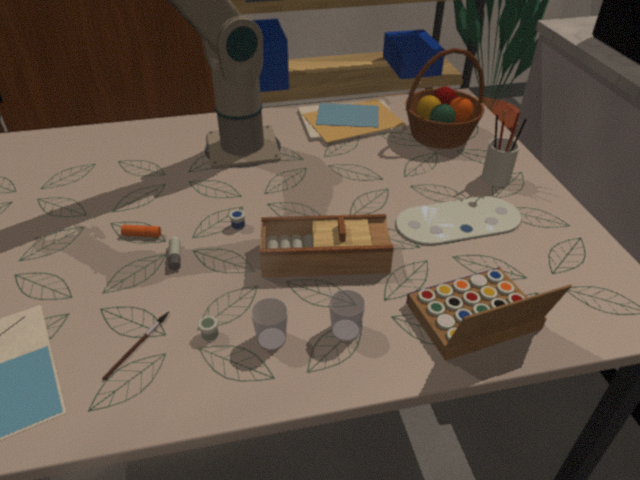

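View pics/top.png

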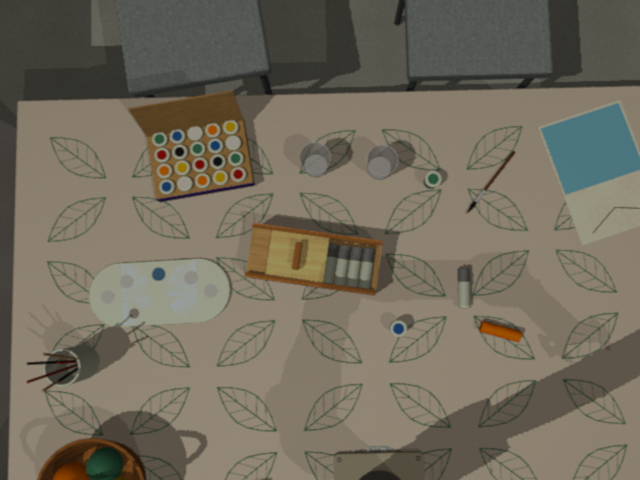

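The scene picture has two candidates for the spare. One is the white and grey stick at scene (251,173), top (288,464). The other is the orange look-alike at scene (231,140), top (330,500). By its description the spare is the white one, so I'll check that in a crop and measure.

```bash
cat > m.py <<'E'
from h import *
np.set_printoptions(precision=1,suppress=True)
D={c:snap(c) for c in ['scene','top']}
def masks(t,ref):
    o={}
    for c in D:
        r=[a for a in ctrl.trace(c,t) if np.hypot(*(np.array(a['position'])-ref[c]))<20]
        if r:o[c]=r[0]
    return o
m=masks('spare',{'scene':(251,173),'top':(288,464)})
print('spare tri',tri([(D[c],m[c]['position']) for c in m]))
for c in m:
    ys,xs=np.nonzero(m[c]['mask'])
    P=np.array([onz(D[c],(y,x),14)[:2] for y,x in zip(ys,xs)])
    (ce,sz,an)=cv2.minAreaRect(P.astype(np.float32)); w,v=np.linalg.eigh(np.cov(P.T))
    print(c,'spare ctr',P.mean(0),ce,sz,'axis deg',np.degrees(np.arctan2(v[1,1],v[0,1])))
def best(c,t,ref,k=25):
    r=[a for a in ctrl.place_of(c,t) if np.hypot(*(np.array(a['position'])-ref))<k]
    return r[0]['position'] if r else None
for t,a,b,z in [('gap',(247,290),(268,348),44),('lid_handle',(230,343),(253,297),85),('box',(255,324),(261,319),0)]:
    p={'scene':best('scene',t,a),'top':best('top',t,b)}
    print(t,'tri',tri([(D[c],p[c]) for c in p if p[c] is not None]),[onz(D[c],p[c],z) for c in p if p[c] is not None])
for r in ctrl.trace('top','box')[:1]:
    ys,xs=np.nonzero(r['mask']);P=np.array([onz(D['top'],(y,x),70)[:2] for y,x in zip(ys,xs)])
    print('box rect',cv2.minAreaRect(P.astype(np.float32)))
for t in ['tub_a','cup_a','brush','palette']:
    print(t,[onz(D['top'],a['position'],0)[:2] for a in ctrl.place_of('top',t)[:2]])
i=D['scene']['img'][190:300,90:400];i=cv2.resize(i,None,fx=2.5,fy=2.5,interpolation=2)
j=cv2.resize(D['top']['img'][210:350,230:540],None,fx=2.5,fy=2.5,interpolation=2)
cv2.imwrite('pics/crop.png',np.vstack([j,i])[:600,:,::-1])
E
python3 m.py
```

```text
spare tri [ 464.7 -204.4   12.6]
scene spare ctr [ 472.1 -206.1] (471.02215576171875, -206.87986755371094) (27.522727966308594, 120.20053100585938) axis deg 179.58016801226714
top spare ctr [ 471.2 -207.2] (471.5693664550781, -207.17921447753906) (27.788005828857422, 90.54499053955078) axis deg -179.8873652839789
gap tri [524.   64.7  32.6] [array([537.1,  63.1,  44. ]), array([523.3,  64.5,  44. ])]
lid_handle tri [557.4 174.4  94.8] [array([545.6, 176. ,  85. ]), array([558.5, 176.5,  85. ])]
box tri [538.4 138.1   0.7] [array([537.3, 135.2,  -0. ]), array([539.1, 141.1,   0. ])]
box rect ((542.6043090820312, 137.7105712890625), (293.7300720214844, 123.55043029785156), 80.62895202636719)
tub_a [array([ 720.9, -140.9]), array([381.7, -52.5])]
cup_a [array([753.3, -10.2]), array([773. , 137.3])]
brush [array([ 719.9, -279.5])]
palette [array([481.4, 500.4])]
```

View pics/crop.png

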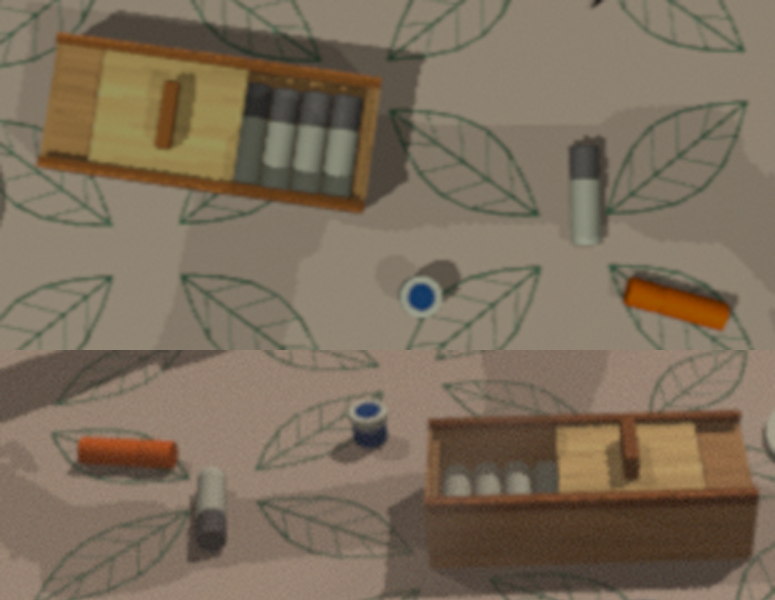

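The crop confirms the choice. The white stick with a grey cap is at scene (251,173), top (288,464), its axis along world x, and the orange one stays put. The cover is partly parked, about 0.12 m open, and its edge is over row 4's side, so the middle gap is free.

```bash
cat >> h.py <<'E'
def R_():
    r,p,y=ctrl.read_state()['tool_rot'];from scipy.spatial.transform import Rotation as T
    return T.from_euler('xyz',[r,p,y]).as_matrix()
def rows(target):
    s=ctrl.read_state();d=R_().T@(np.array(target,float)-s['eef_pos']);u=d/25
    print('rot',np.round(s['tool_rot'],4),'pos',np.round(s['eef_pos'],1),'w',round(s['width'],1),'t',round(s['clock'],2),'delta/25',np.round(u,3))
E
python3 -c "
from h import *
import sys
rows([471,-207,200])"; python3 -m crank '[[[0,0,0,0.93],[0,0,0,0.93],[0,0,0,0.93],[0,0,0,0.93],[0,0,0,0],[0,0,0,0]]]'; python3 -c "
from h import *
rows([471,-207,200])"
```

```text
rot [-3.1416 -0.      0.2948] pos [ 188.8 -622.   231.3] w 85.3 t 1.65 delta/25 [ 15.622 -12.604   1.252]
clock: 2.15
eef_pos: [189.0, -621.9, 231.3]
tool_rot: [3.142, 0.0, -0.001]
force: [0.4, -0.4, 0.3]
width: 85.3
gripper_force: 0.0
rot [ 3.1415e+00  2.0000e-04 -6.0000e-04] pos [ 189.  -621.9  231.3] w 85.3 t 2.15 delta/25 [ 11.27  -16.605   1.25 ]
```

```bash
python3 -m crank '[[[0.6,-0.9,0.05,0],[0.6,-0.9,0.05,0],[0.6,-0.9,0.05,0],[0.6,-0.9,0.05,0],[0.6,-0.9,0.05,0],[0.6,-0.9,0.05,0],[0.6,-0.9,0.05,0],[0.6,-0.9,0.05,0],[0.6,-0.9,0.05,0],[0.6,-0.9,0.05,0],[0.6,-0.9,0.05,0],[0.6,-0.9,0.05,0]]]' && python3 -m crank '[[[0.6,-0.9,0.1,0],[0.6,-0.9,0.1,0],[0.6,-0.9,0.1,0],[0.6,-0.9,0.1,0],[0.6,-0.9,0.1,0],[0.6,-0.9,0.1,0],[0.2,-0.4,0.1,0],[0.2,0,0,0],[0,0,0,0],[0,0,0,0],[0,0,0,0]]]'; cat > w.py <<'E'
from h import *
np.set_printoptions(precision=1,suppress=True)
d=snap('wrist','w1.png');t=snap('top')
for r in ctrl.trace('wrist','spare')[:2]:
    ys,xs=np.nonzero(r['mask']);P=np.array([onz(d,(y,x),14)[:2] for y,x in zip(ys,xs)])
    w,v=np.linalg.eigh(np.cov(P.T));print(r['position'],r['confidence'],P.mean(0),cv2.minAreaRect(P.astype(np.float32)),np.degrees(np.arctan2(v[1,1],v[0,1])))
    q=[a['position'] for a in ctrl.trace('top','spare') if abs(a['position'][1]-464)<15]
    if q: print('tri',tri([(d,r['position']),(t,q[0])]))
rows([471,-207,60])
E
python3 w.py
```

```text
clock: 3.15
eef_pos: [370.4, -351.4, 216.5]
tool_rot: [3.141, -0.001, -0.001]
force: [-0.1, 0.1, -0.7]
width: 85.4
gripper_force: 0.0
clock: 4.07
eef_pos: [469.1, -209.7, 199.0]
tool_rot: [3.141, 0.0, -0.005]
force: [-0.8, -0.8, 0.2]
width: 85.3
gripper_force: 0.0
[311.6, 403.2] 0.9 [ 373.  -283.8] ((370.9686279296875, -288.7943115234375), (96.68816375732422, 30.82451057434082), 73.6188735961914) 75.15450149372369
tri [ 484.9 -199.2  212.9]
rot [ 3.1 -0.  -0. ] pos [ 469.5 -208.7  199. ] w 85.5 t 4.27 delta/25 [ 0.1 -0.1  5.6]
```

View pics/w1.png

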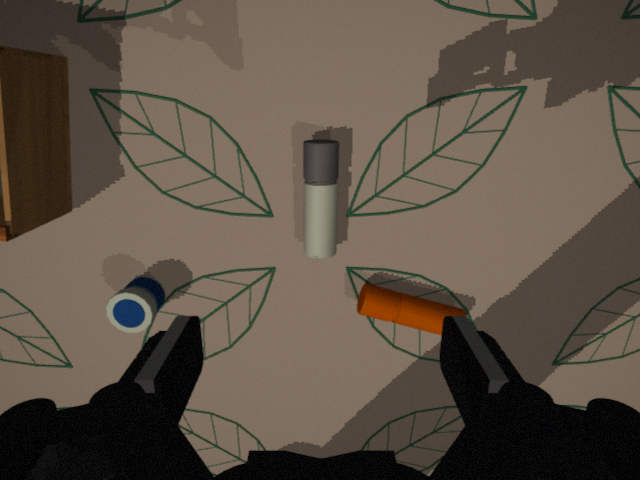

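The wrist view shows the white stick with its grey cap, rows 140–258 around (199,321), upright in the image between the fingers. The orange look-alike is at (310,405) and a tub at (308,135). The network picked the orange one here, so I'll use the white stick's own pixels.

```bash
python3 - <<'E'
from h import *
np.set_printoptions(precision=1,suppress=True)
d=snap('wrist');t=snap('top')
a=[onz(d,(r,c),14) for r,c in [(142,320.5),(256,320.5),(199,304),(199,337)]]
for x in a: print(x)
q=[x['position'] for x in ctrl.trace('top','spare') if abs(x['position'][1]-464)<15]
print(q, tri([(d,(198,320.8)),(t,q[0])]) if q else '')
print('proj',proj(d,[471,-207,14]))
rows([471,-207,60])
E
```

```text
[ 517.8 -209.8   14. ]
[ 423.7 -209.3   14. ]
[ 472.9 -196.3   14. ]
[ 472.8 -222.8   14. ]
[[294.2, 461.4]] [ 458.3 -212.1  -40.8]
proj [201.3 317.3]
rot [ 3.1 -0.  -0. ] pos [ 469.9 -208.1  198.9] w 85.7 t 4.42 delta/25 [ 0.  -0.   5.6]
```

```bash
python3 -m crank '[[[0.03,0,1,0],[0,0.02,1,0],[0,0,1,0],[0,0,1,0],[0,0,1,0],[0,0,0.8,0],[0,0,0.6,0],[0,0,0.5,0],[0,0,0.4,0],[0,0,0.3,0],[0,0,0,0],[0,0,0,0]]]'; python3 -c "
from h import *
rows([471,-208.5,5])"
```

```text
clock: 5.42
eef_pos: [470.9, -208.3, 8.8]
tool_rot: [-3.142, 0.0, -0.003]
force: [0.5, 0.2, -0.5]
width: 85.5
gripper_force: 0.0
rot [-3.1416e+00  0.0000e+00 -2.8000e-03] pos [ 470.9 -208.3    8.8] w 85.5 t 5.42 delta/25 [0.005 0.007 0.154]
```

```bash
python3 -m crank '[[[0,0,0.15,0],[0,0,0,0],[0,0,0,0],[0,0,0,0],[0,0,0,0],[0,0,0,0],[0,0,0,0],[0,0,0,0],[0,0,0,0],[0,0,0,0]]]' 1 && python3 -m crank '[[[0,0,-0.3,0],[0,0,-0.6,0],[0,0,-1,0],[0,0,-1,0],[0,0,-1,0],[0,0,-1,0],[0,0,-1,0],[0,0,-0.6,0],[0,0,-0.3,0],[0,0,0,0],[0,0,0,0]]]'; python3 - <<'E'
from h import *
snap('wrist','w2.png'); rows([527,57,170])
E
```

```text
clock: 6.25
eef_pos: [471.1, -208.5, 5.7]
tool_rot: [3.141, -0.001, -0.003]
force: [-0.8, -0.3, 6.1]
width: 26.4
gripper_force: 58.8
clock: 7.17
eef_pos: [470.5, -208.0, 174.8]
tool_rot: [-3.141, 0.0, -0.003]
force: [0.5, 0.1, -1.3]
width: 26.0
gripper_force: 59.1
rot [-3.1409e+00  1.6000e-03 -2.7000e-03] pos [ 470.1 -207.9  174.2] w 26.1 t 7.22 delta/25 [  2.248 -10.601   0.173]
```

View pics/w2.png

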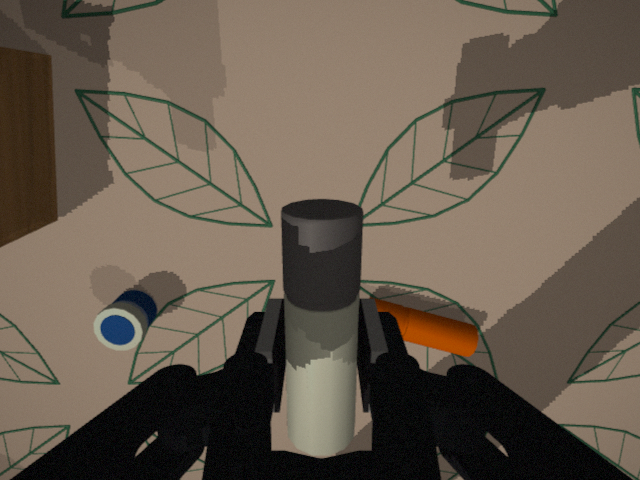

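The stick is held level, centred in the fingers, cap forward: its cap end is at (212,322) and its rear end at (450,320). Next I'll check how it sits in the hand, then turn to the box's yaw and go over the gap.

```bash
python3 - <<'E'
from h import *
d=ctrl.get_image('wrist');s=ctrl.read_state();p=np.array(s['eef_pos'])
for pit in (-.1,0,.1):
  for h in (6,9,12):
    u=np.array([np.cos(pit),0,np.sin(pit)]);n=np.array([-np.sin(pit),0,np.cos(pit)]);c=p+[1,-.0,h]
    f=c+46*u;b=c-46*u
    w=proj(d,f+[0,14,0])[1],proj(d,f-[0,14,0])[1]
    print(pit,h,'front top/bot row',proj(d,f+14*n)[0].round(),proj(d,f-14*n)[0].round(),'cols',np.round(w),'rear top row',proj(d,b+14*n)[0].round())
E
python3 -m crank '[[[0,0,0,0.7],[0,0,0,0.7],[0,0,0,0.65],[0.2,-0.6,0,0],[0.37,-0.9,0,0],[0.37,-0.9,0,0],[0.37,-0.9,0,0],[0.37,-0.9,0,0],[0.37,-0.9,0,0],[0.3,-0.5,0,0],[0,0,0,0]]]'; python3 -c "
from h import *
rows([527,57,170])"
```

```text
-0.1 6 front top/bot row 211.0 199.0 cols [277. 358.] rear top row 460.0
-0.1 9 front top/bot row 214.0 201.0 cols [276. 358.] rear top row 467.0
-0.1 12 front top/bot row 216.0 203.0 cols [275. 359.] rear top row 475.0
0 6 front top/bot row 219.0 197.0 cols [276. 359.] rear top row 454.0
0 9 front top/bot row 222.0 199.0 cols [275. 359.] rear top row 460.0
0 12 front top/bot row 225.0 201.0 cols [274. 360.] rear top row 467.0
0.1 6 front top/bot row 228.0 197.0 cols [274. 360.] rear top row 446.0
0.1 9 front top/bot row 232.0 199.0 cols [273. 361.] rear top row 453.0
0.1 12 front top/bot row 235.0 201.0 cols [272. 362.] rear top row 459.0
clock: 8.18
eef_pos: [553.6, -76.1, 173.8]
tool_rot: [-3.14, 0.001, -0.161]
force: [0.8, 0.5, -0.1]
width: 26.1
gripper_force: 59.1
rot [-3.1398e+00  6.0000e-04 -1.6130e-01] pos [553.6 -76.1 173.8] w 26.1 t 8.18 delta/25 [-1.906 -5.085  0.163]
```

```bash
python3 -m crank '[[[-0.4,-0.6,-0.5,0],[-0.5,-0.7,-0.5,0],[-0.5,-0.7,-0.5,0],[-0.3,-0.5,-0.5,0],[0,0,0,0],[0,0,0,0],[0,0,0,0]]]'; cat > b.py <<'E'
from h import *
import sys
np.set_printoptions(precision=1,suppress=True)
d=snap('wrist',sys.argv[1])
for t,z in [('gap',44),('lid_handle',85),('box',0),('row1',20)]:
    for a in ctrl.place_of('wrist',t)[:4]: print(t,np.array(a['position']),round(a['confidence'],2),onz(d,a['position'],z))
rows([527,57,170])
E
python3 b.py w3.png
```

```text
clock: 8.77
eef_pos: [520.1, -13.2, 224.4]
tool_rot: [3.14, 0.001, -0.169]
force: [-0.0, -0.7, -0.3]
width: 25.8
gripper_force: 59.2
lid_handle [222.   53.2] 0.79 [549.6 171.7  85. ]
box [196.6 148. ] 0.76 [542.1 139.3   0. ]
row1 [200.1 189.4] 0.89 [536.5  96.4  20. ]
row1 [202.2 222.9] 0.77 [529.9  68.7  20. ]
row1 [201.  285.1] 0.67 [522.   16.2  20. ]
row1 [199.1 255.3] 0.6 [527.9  40.9  20. ]
rot [ 3.1  0.  -0.2] pos [520.3 -12.3 224.5] w 25.7 t 9.02 delta/25 [-0.2 -2.8  2.2]
```

View pics/w3.png

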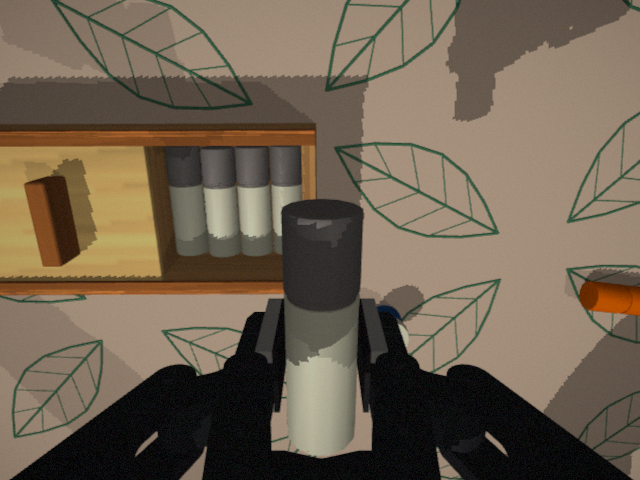

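The box lies level with the tool in this view. The four row sticks are at columns 187, 221, 254 and 285, so the middle valley is near column 237. The rails are at rows 125 and 293, the cover's edge at column 162, and its handle at (222,53).

```bash
python3 - <<'E'
from h import *
np.set_printoptions(precision=1,suppress=True)
d=snap('wrist');g=cv2.cvtColor(d['img'],cv2.COLOR_RGB2HSV)
print('valley',onz(d,(165,237.5),30),onz(d,(235,239.5),30))
for c in (200,230,260):
    a=onz(d,(124,c),78)
    b=onz(d,(290,c),78); print(c,a,b)
print('row col prof',[int(v) for v in d['img'][205:215,165:320].mean((0,2))[::3]])
print('col prof 230', [int(v) for v in d['img'][110:310,226:234].mean((1,2))[::4]])
for yaw in (-.169,-.16):
  e=np.array([-np.sin(yaw),np.cos(yaw)]);f=np.array([np.cos(yaw),np.sin(yaw)])
  print(yaw,[ (np.round([p@f,p@e],1)).tolist() for p in map(np.array,[[529.,55.2],[549.6,171.7],[536.5,96.4],[522,16.2]])])
rows([529,55.3,120])
E
```

```text
valley [560.1  47.9  30. ] [501.8  60.   30. ]
200 [597.   55.6  78. ] [478.   87.4  78. ]
230 [593.6  35.8  78. ] [474.1  64.9  78. ]
260 [590.2  16.1  78. ] [470.3  42.3  78. ]
row col prof [51, 48, 46, 81, 94, 103, 107, 110, 113, 111, 109, 104, 97, 85, 122, 161, 171, 178, 176, 170, 159, 146, 131, 107, 89, 109, 156, 168, 180, 179, 177, 165, 153, 137, 115, 91, 93, 150, 165, 76, 45, 36, 37, 36, 35, 37, 37, 37, 37, 37, 37, 36]
col prof 230 [73, 74, 74, 71, 46, 50, 79, 78, 77, 37, 59, 59, 60, 59, 62, 60, 61, 61, 62, 65, 132, 134, 134, 136, 137, 138, 138, 141, 140, 143, 143, 139, 97, 85, 86, 86, 85, 45, 45, 48, 48, 50, 46, 62, 77, 82, 130, 146, 145, 145]
-0.169 [[512.2, 143.4], [512.9, 261.7], [512.6, 185.3], [511.8, 103.8]]
-0.16 [[513.4, 138.8], [515.2, 257.1], [514.3, 180.6], [512.8, 99.2]]
rot [ 3.1  0.  -0.2] pos [520.3 -12.1 224.6] w 25.9 t 9.07 delta/25 [-0.1 -2.7  4.2]
```

```bash
python3 -m crank '[[[-0.08,-0.7,0.4,0],[0,-0.8,0.6,0],[0,-0.7,0.8,0],[0,-0.5,0.8,0],[0,0,0.8,0],[0,0,0.5,0],[0,0,0.3,0],[0,0,0,0],[0,0,0,0],[0,0,0,0]]]'; python3 b.py w4.png; python3 -c "
from h import *
rows([529.8,54.7,60])"
```

```text
clock: 9.9
eef_pos: [530.4, 55.3, 120.9]
tool_rot: [-3.141, -0.002, -0.167]
force: [0.1, 0.3, 0.1]
width: 25.6
gripper_force: 59.2
lid_handle [283.8  66.8] 0.84 [549.2 171.8  85. ]
box [227.8 194.4] 0.92 [544.  136.9   0. ]
box [282.8  65. ] 0.67 [520.3 235.5   0. ]
row1 [238.2 297.4] 0.96 [532.1  68.8  20. ]
row1 [237.2 389.2] 0.92 [523.3  13.   20. ]
row1 [239.7 250.7] 0.72 [535.9  97.4  20. ]
rot [-3.1 -0.  -0.2] pos [530.1  55.6 120.7] w 25.8 t 10.15 delta/25 [-0.1 -0.  -2. ]
rot [-3.1412e+00 -1.2000e-03 -1.6690e-01] pos [530.1  55.6 120.7] w 25.8 t 10.15 delta/25 [-0.009  0.039  2.429]
```

View pics/w4.png

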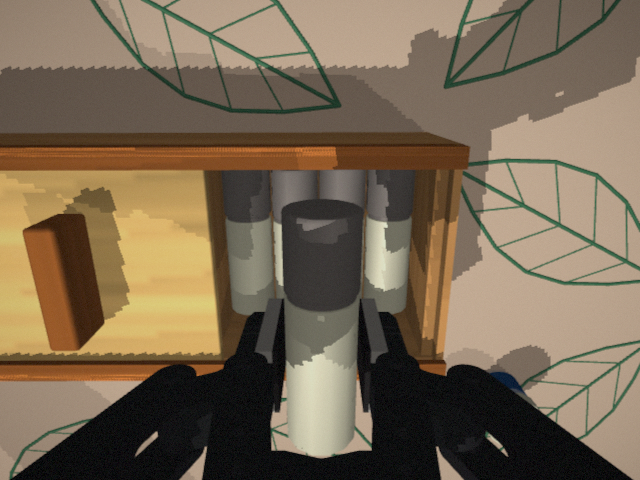

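The held stick is over the compartment, at column 322, with the middle valley at column 319. The cover edge at column 215 and end wall at column 430 are clear of the fingers. Lowering.

```bash
python3 -m crank '[[[0,0,0.5,0],[0,0,0.7,0],[0,0,0.7,0],[0,0,0.5,0],[0,0,0.4,0],[0,0,0.2,0],[0,0,0.1,0],[0,0,0,0],[0,0,0,0]]]'; python3 -m crank '[[[0,0,0.1,0],[0,0,0.05,0],[0,0,0,0],[0,0,0,0]]]'
```

```text
clock: 10.9
eef_pos: [530.2, 55.7, 43.1]
tool_rot: [-3.141, -0.001, -0.167]
force: [0.2, 0.0, -0.5]
width: 26.0
gripper_force: 59.2
clock: 11.23
eef_pos: [529.8, 55.7, 39.0]
tool_rot: [-3.142, -0.0, -0.167]
force: [0.8, -0.6, -0.4]
width: 25.9
gripper_force: 59.2
```

```bash
python3 -m crank '[[[0,0,0.05,0],[0,0,0.04,0],[0,0,0,0],[0,0,0,0]]]'; python3 -m crank '[[[0,0,0.04,0],[0,0,0,0],[0,0,0,0]]]'
```

```text
clock: 11.57
eef_pos: [529.9, 55.9, 36.7]
tool_rot: [-3.141, -0.0, -0.167]
force: [-1.2, 0.5, 1.1]
width: 25.9
gripper_force: 59.4
clock: 11.82
eef_pos: [530.0, 56.8, 36.4]
tool_rot: [-3.14, -0.001, -0.166]
force: [-2.0, 2.1, 8.6]
width: 25.8
gripper_force: 60.2
```

Contact at the expected height (8.6 N up), so the stick is seated. I'll open part way only, since full opening would reach the walls.

```bash
python3 -m crank '[[[0,0,-0.02,0],[0,0,0,0],[0,0,0,0],[0,0,0,0],[0,0,0,0],[0,0,0,0]]]' 0.05; python3 -m crank '[[[0,0,-0.2,0],[0,0,-0.5,0],[0,0,-0.8,0],[0,0,-1,0],[0,0,-1,0],[0,0,-1,0],[0,0,-0.5,0],[0,0,0,0],[0,0,0,0],[0,0,0,0]]]'; python3 b.py w5.png
```

```text
clock: 12.32
eef_pos: [529.6, 55.5, 35.9]
tool_rot: [3.141, 0.0, -0.167]
force: [-0.5, 0.6, -0.2]
width: 40.1
gripper_force: 0.0
clock: 13.15
eef_pos: [529.0, 55.6, 160.4]
tool_rot: [3.141, 0.001, -0.167]
force: [-0.5, 0.6, -0.8]
width: 40.4
gripper_force: 0.0
lid_handle [250.6 110.1] 0.91 [548.9 170.3  85. ]
box [208.6 208.7] 0.69 [544.7 137.1   0. ]
box [352.6 474.8] 0.36 [384.9 -53.1   0. ]
row1 [217.  300.5] 0.95 [532.3  68.6  20. ]
row1 [213.8 378.2] 0.87 [525.6  14.4  20. ]
row1 [218.4 258.7] 0.64 [536.2  97.8  20. ]
row1 [217.9 338.8] 0.63 [527.2  42.1  20. ]
rot [ 3.1  0.  -0.2] pos [529.2  55.5 160.2] w 40.5 t 13.4 delta/25 [-0.1 -0.  -0.4]
```

View pics/w5.png

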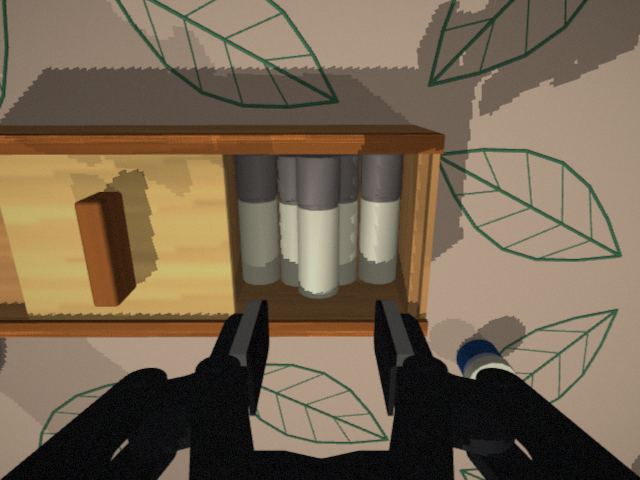

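The fifth stick lies in the middle gap at (226,318), between rows 2 and 3 and parallel to the others, with all four row sticks still flat. The handle is at (250,108). Now I'll go over it and grip it.

```bash
python3 -c "
from h import *
d=ctrl.get_image('wrist');print(onz(d,(225.5,318.5),46))"; python3 -m crank '[[[0,-0.6,0,0],[0,-0.9,0,0],[0,-0.9,0,0],[0,-0.9,0,0],[0,-0.8,0,0],[0,-0.5,0,0],[0,-0.1,0,0],[0,0,0,0],[0,0,0,0],[0,0,0,0]]]'; python3 - <<'E'
from h import *
d=snap('wrist','w6.png')
for a in ctrl.place_of('wrist','lid_handle')[:2]: print(a['position'],a['confidence'],onz(d,a['position'],85))
rows([549.1,171.5,80])
E
```

```text
[532.25465086  55.51303461  46.        ]
clock: 14.28
eef_pos: [549.1, 169.5, 161.0]
tool_rot: [3.14, 0.0, -0.169]
force: [1.4, 0.2, -0.6]
width: 40.4
gripper_force: 0.0
[252.5, 314.0] 0.73 [548.88829355 172.36227368  85.        ]
rot [ 3.1409 -0.     -0.1689] pos [549.2 169.9 161.1] w 40.5 t 14.38 delta/25 [-0.017 -0.065  3.245]
```

View pics/w6.png

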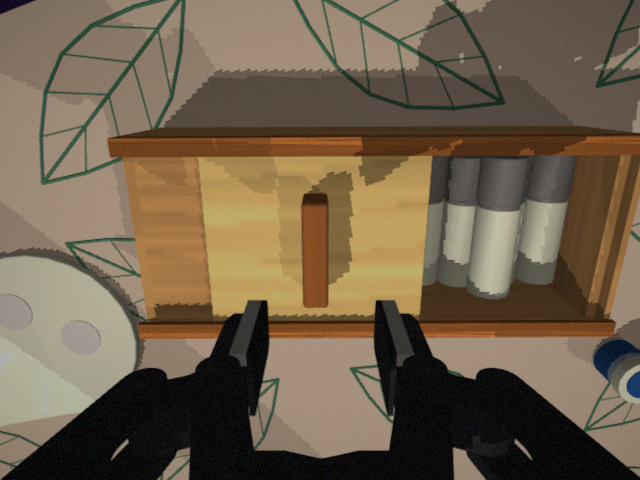

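The handle is at (250,315), centred between the fingers, which sit at columns 250 and 395. Straight down, then grip.

```bash
python3 -m crank '[[[0,-0.08,0.4,0],[0,0,0.7,0],[0,0,0.7,0],[0,0,0.6,0],[0,0,0.4,0],[0,0,0.25,0],[0,0,0.1,0],[0,0,0,0],[0,0,0,0]]]'; python3 -m crank '[[[0,0,0,0],[0,0,0,0],[0,0,0,0],[0,0,0,0],[0,0,0,0],[0,0,0,0]]]' 1
```

```text
clock: 15.13
eef_pos: [550.0, 173.5, 82.7]
tool_rot: [-3.141, -0.001, -0.167]
force: [0.8, -0.3, -0.0]
width: 40.5
gripper_force: 0.0
clock: 15.63
eef_pos: [550.0, 173.6, 83.2]
tool_rot: [-3.141, -0.001, -0.167]
force: [-1.1, -0.4, 6.4]
width: 12.3
gripper_force: 60.5
```

```bash
python3 -m crank '[[[0,0.2,0,0],[0,0.4,0,0],[0,0.6,0,0],[0,0.6,0,0],[0,0.6,0,0],[0,0.6,0,0],[0,0.6,0,0],[0,0.4,0,0],[0,0.2,0,0],[0,0.1,0,0],[0,0,0,0],[0,0,0,0]]]'; python3 -m crank '[[[0,0.08,0,0],[0,0.08,0,0],[0,0.08,0,0],[0,0,0,0],[0,0,0,0]]]'
```

```text
clock: 16.63
eef_pos: [532.2, 66.2, 83.2]
tool_rot: [3.141, -0.002, -0.168]
force: [-0.9, -2.5, 7.8]
width: 12.3
gripper_force: 60.8
clock: 17.05
eef_pos: [531.4, 61.3, 83.2]
tool_rot: [-3.141, -0.002, -0.167]
force: [-0.6, 1.2, 7.2]
width: 12.5
gripper_force: 60.8
```

```bash
python3 -m crank '[[[0,0.08,0,0],[0,0.06,0,0],[0,0,0,0],[0,0,0,0]]]'; python3 -m crank '[[[0,0.06,0,0],[0,0,0,0],[0,0,0,0]]]'; python3 -m crank '[[[0,0.06,0,0],[0,0,0,0],[0,0,0,0]]]'
```

```text
clock: 17.38
eef_pos: [531.0, 59.1, 83.2]
tool_rot: [-3.14, -0.002, -0.166]
force: [-0.1, 2.9, 6.5]
width: 12.4
gripper_force: 60.7
clock: 17.63
eef_pos: [531.0, 59.0, 83.2]
tool_rot: [-3.138, -0.002, -0.165]
force: [0.7, 5.3, 5.0]
width: 12.3
gripper_force: 60.6
clock: 17.88
eef_pos: [531.0, 58.9, 83.2]
tool_rot: [-3.137, -0.003, -0.164]
force: [0.5, 8.5, 4.6]
width: 12.2
gripper_force: 60.5
```

The cover stopped with the force rising (2.9, 5.3, 8.5 N), so it's at the end stop. Release, lift and look.

```bash
python3 -m crank '[[[0,0,0,0],[0,0,0,0],[0,0,0,0],[0,0,0,0],[0,0,0,0]]]' 0.05; python3 -m crank '[[[0,0,-0.3,0],[0,0,-0.6,0],[0,0,-0.9,0],[0,0,-1,0],[0,0,-1,0],[0,0,-1,0],[0,0,-0.6,0],[0,0,0,0],[0,0,0,0],[0,0,0,0]]]'; python3 - <<'E'
from h import *
d=snap('wrist','w7.png')
for a in ctrl.place_of('wrist','lid_handle')[:2]: print(a['position'],a['confidence'],onz(d,a['position'],85))
rows([530.2,57,83])
E
```

```text
clock: 18.3
eef_pos: [529.4, 54.4, 82.2]
tool_rot: [3.141, 0.0, -0.168]
force: [-0.4, -0.1, 0.2]
width: 40.6
gripper_force: 0.0
clock: 19.13
eef_pos: [528.9, 55.0, 216.9]
tool_rot: [3.141, 0.001, -0.167]
force: [0.6, 0.4, 0.7]
width: 40.5
gripper_force: 0.0
[221.5, 317.2] 0.61 [529.64755718  56.45087626  85.        ]
rot [ 3.1408e+00  2.2000e-03 -1.6690e-01] pos [528.7  55.  216.3] w 40.7 t 19.23 delta/25 [ 0.056 -0.093  5.331]
```

View pics/w7.png

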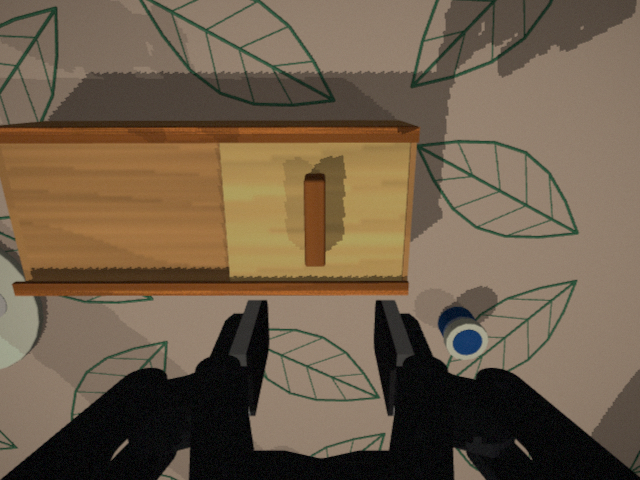

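```bash
python3 - <<'E'
from h import *
d=snap('wrist');i=d['img']
for r in (165,215,260): print(r,[tuple(int(x) for x in i[r-2:r+3,c].mean(0)) for c in range(398,422,2)])
print([np.round(proj(d,[529.8+.1682*k-56*.9858*0,54.9+.9858*k,72]),1).tolist() for k in (-63,-57)])
t=snap('top')
for n in ['tub_a','cup_a','brush','palette']: print(n,[onz(t,a['position'],0)[:2].round() for a in ctrl.place_of('top',n)[:2]])
E
```

```text
165 [(168, 136, 79), (169, 137, 80), (169, 137, 80), (169, 137, 80), (170, 136, 80), (147, 118, 70), (145, 103, 60), (147, 104, 61), (143, 102, 62), (96, 83, 72), (96, 84, 73), (95, 83, 72)]
215 [(174, 142, 84), (172, 139, 81), (169, 138, 82), (167, 135, 81), (121, 88, 51), (142, 102, 59), (140, 100, 57), (106, 87, 70), (97, 85, 73), (98, 85, 74), (96, 84, 72), (96, 84, 73)]
260 [(171, 140, 82), (172, 139, 82), (147, 117, 69), (154, 110, 64), (153, 110, 63), (154, 119, 86), (152, 132, 114), (151, 133, 114), (151, 132, 114), (152, 133, 115), (153, 133, 114), (152, 133, 113)]
[[215.6, 407.7], [215.6, 399.2]]
tub_a []
cup_a [array([777., 135.]), array([760., -19.])]
brush [array([ 709., -286.])]
palette [array([480., 503.])]
```

There's no dark gap between the cover edge and the end wall, and the handle is at its closed place. Handing in.

```bash
python3 -c "
from cell import ctrl
print(ctrl.finish_job())"
```

```text
the job is handed in; nothing more can be done
None
```

The white glue stick was laid in the middle gap and released, and the cover was slid to its end stop. The job was handed in at about 19 s on the clock, but no verdict came back. The cups, brush and palette showed no real move. The last top view missed the tubs, but one was in place in the last wrist picture and the arm never went near the other.

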